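Set the grinder rest and present a plane iron flush on it

TASK

The grinder is switched off and its tool rest has been drawn back: throw the clamp lever over to free the rest's carriage, slide the carriage fully up to its rail stop by the wheel, and throw the lever fully back to lock it there. Then take the plane iron by the grip of its holder and lay its underside flush on the sloping rest, pointing straight at the middle of the wheel's rim, with the edge touching the wheel lightly or a few millimetres short. Press it flat on the rest with about 10 N and finish like that, still gripping it and holding it pressed (do not let go), with the other things on the counter left where they are.

Things in the scene. Friction and masses are not known exactly. Their poses are not given: they have to be found in the camera images.
- rest_carriage (a joint): slide of the aluminium carriage that carries the tool rest along a steel rail to the wheel (+x of wheel_centre); 0 m = fully drawn back, 0.050 m = against the rail stop, a dark steel block bolted on the rail in front of the wheel. Free it needs under 5 N; clamped it holds about 15 N
- clamp_lever (a joint): cam lever on the carriage, hinged about the rail's direction: 10 mm stem, black ball knob 20 mm in diameter, its centre 75 mm from the pivot. 0 rad = locked, leaning 0.70 rad from upright to the +y side of wheel_centre; 1.4 rad = free, leaning as far to the -y side. Stays where put; snaps over with up to about 15 N sideways at the knob (same to relock); frees the carriage above 0.9 rad
- lever_pivot (a point): pivot of the clamp lever, on the carriage (moves with it), in the wheel's middle plane, 56 mm above the table, 22 mm above the rail; two cheeks beside it, 38 mm over their outsides and 30 mm along the rail, reach 16 mm above it. The rest plate's low edge, 120 to 155 mm above the table, is 70 to 80 mm ahead of it
- lever_knob (a point): centre of the lever's ball knob
- post_top (a point): top centre of the steel push post, an upright round bar 16 mm in diameter standing 75 mm high on the rear end of the carriage, 49 mm behind the lever pivot (farther from the wheel); its top is 125 mm above the table. Push or pinch it to slide the carriage
- tool_rest: flat steel rest plate, 90 long, 100 wide, 8 mm thick, rising towards the wheel by 0.30 to 0.58 rad (varies; it does not give). Origin: middle of its top edge by the wheel, in the wheel's middle plane, 175 mm up; x up the slope to the wheel, y across as in wheel_centre, z outward normal. Top face: z = 0, x -0.090 to 0, y -0.050 to 0.050. Upright 6 mm cheeks stand at y = -58 and 58 mm by that edge
- wheel_centre (a point): centre of the nearer grinding wheel (grey, 150 mm in diameter, 25 mm wide, at rest, on a bench grinder with a white motor), 140 mm above the table; x horizontal from the rest towards the wheel, y along the shaft away from the motor, z up. The wheel's front is open; a sheet guard of 90 mm radius covers its top and rear
- blade_holder: plane iron (flat blade 44 wide, 5 thick, 120 mm long) under a 50 x 50 x 14 mm aluminium clamp block with an upright black grip, 30 mm along x, 22 mm along y, 19 to 65 mm above the underside (screw heads to 23 mm). About 0.3 kg, lying flat. Origin: on the blade's underside below the grip's middle; x to the cutting edge, z up through the grip. Blade from x = -45 to 74.5 mm
- edge (a point): middle of the blade's cutting edge: 74.5 mm ahead of the holder's origin and 5 mm above the underside; the bevel lies below it, from the edge back to x = 64 mm on the underside
- oil_bottle: bystander: white plastic bottle, 40 mm in diameter, 105 mm high; origin under its centre
- screwdriver: bystander: screwdriver lying beside the rail, 190 mm
- wrench: bystander: spanner, 170 mm
- shoe_brush: bystander: brush with handle, lying near the robot
- polish_tin: bystander: round flat tin, 80 mm in diameter, 27 mm high
- blank_pot: bystander: clear cup, 76 mm in diameter, 85 mm high
- dressing_stick: bystander: grey abrasive stick, 130 x 18 x 18 mm
- key_bunch: bystander: two brass keys, 60 mm long, 8 mm high together
- grinder: the bench grinder with its plywood board (12 mm thick) and rail, fixed; origin on the table under the rest's front edge at the stop, x towards the wheel, y and z as wheel_centre
Mind the look-alikes: they are no part of the job. Of the things that look like the blade_holder, the middle-sized one is meant.

How it is judged:
By the outcome, as a careful person would: the job done as asked, in the order asked, and still so for the second after the job is handed in, while the arm keeps its last pose, push and grip.
It also fails if it takes over 61 s, if anything falls off the work surface, if the arm or the gripper's body presses on something with over 40 N, if the wrist force passes 120 N, or if a joint passes its speed limit or range.

ROBOT

A 6-joint arm with a two-finger parallel gripper is mounted at the origin on the work surface. World frame = base frame: x ahead of the robot, y to its left, z up, the work surface at z = 0. Lengths are in mm, angles in degrees, forces in N, time in s.
With the tool pointing down it reaches from about 425 to 950 mm from the base axis. Payload 3.5 kg.
Tool frame: the origin (TCP) lies at the very end of the fingers, on their centre line; the grasp point (between the pads) lies 19 mm behind it (ctrl.grip_point_offset is the distance from the TCP to the grasp point, in mm); z points along the fingers, y is the line along which they close (so a half turn about z gives the same grasp; the last joint's range is limited). The gripper opens to 85 mm and grips with 20 to 120 N. Pads are 22 mm wide; open, the fingers measure 114 mm over their backs; the gripper's body (76 mm by 85 mm) begins 54 mm behind the grasp point. The pads swing forward as they close: fully open they stand 13 mm farther back than shut.
Start: joints at [-78.667, 16.404, 90.338, -0, 73.258, -8.594], TCP at [230.083, -634.561, 231.325] pointing down, gripper open.
Joint ranges: [-158.93, 158.93], [-51.34, 127.21], [12.03, 142.37], [-87.48, 267.48], [13.55, 161.25], [-162.69, 162.69]. Speed limits (degrees/s): [159.86, 159.86, 180, 180, 180, 180].

INTERFACE

Orientations are given as a 3x3 rotation matrix whose columns are the frame's x, y, z axes.
In Python, from plant import ctrl gives the robot as it stands.
- The arm moves only by the tool apply_moves, never from a script. Its argument "increments" is a list of rows, each a list of 7 numbers: the shift along the world's x, y, z each as a share of 0.15 m, from -1 to 1, then the turn, a rotation vector about the world's x, y, z each as a share of 360 degrees, from -1 to 1, then the closure, from -1 (fully open) to 1 (shut). A call has 1 to 10 rows; each row is the pose to reach, as a shift and turn from the pose commanded when the call began, turning the shorter way round; what a row does not reach only later rows make up. A row lasts 1/12 s, in which the tool goes at most 41.7 mm and 7.16 degrees, less where a joint would pass 70% of its speed; a pose out of reach is approached as far as the arm can. A call with a number of a shift or a turn outside -1 to 1 is refused whole. A call with a gripper value outside its range is refused whole. The fingers move at their own pace and stop on an object; "squeeze" is the grip in N (left out, the last holds). Time passes only in rows, so rows that repeat a pose let the fingers close. It gives the time, the measured TCP pose, the force, the opening and the grip force at its end, in the units of the state.
- ctrl.observe(): the state, without advancing time (a new reading comes with each control period).
- ctrl.capture(name): name is "side" or "top"; returns a dict with "img" (384x512x3 uint8, red, green, blue), "fx", "fy", "cx", "cy" (pixels), "rvec" (rotation vector, rad) and "tvec" (3), from world to camera coordinates, as OpenCV has them. Camera axes: x right, y down, z forward; pixel columns grow to the right and rows downward; lengths in mm; the calibration is good to about 2 mm. A picture is of the moment at which its call begins. There is no depth.
- ctrl.close_job(): hands the job in; it is judged then, once.
Trained networks look in a picture, given as the dict that the camera call returned (one of the last four; its "shot" number tells which), for a name from the list of things; names that differ only in an ending like _2 or _b are one class to them, and where a whole thing is asked for, a point or a joint stands for the part that bears it (a point fixed in the world has none). Each returns a list of dicts, best first, with "p" (0 to 1); they miss things now and then, are a little off and sometimes report something else, mostly with a low value. They report only what shows in the picture. A call takes as long as a camera call. They do not tell look-alikes from the thing itself.
- ctrl.boxes_of(query, picture): "extent" ([left, top, right, bottom] in pixels, round what is visible of it).
- ctrl.silhouettes(query, picture): "pixels" (384x512 bool, what is visible of it) and "extent" ([left, top, right, bottom] in pixels, round what is visible of it).
- ctrl.landmark_of(query, picture): "centre" ([row, column] in pixels: a listed point, or the origin of a listed thing).
The state is a dict: "time": time; "q": joint angles; "qd": joint speeds; "tau": joint torques, N m; "tool_pos": TCP position; "orientation": TCP orientation; "ft_force": force on the tool from outside, world axes, zero at the start; "wrist_torque": the same for the moment, N m; "opening": opening from 0.0 (shut) to 1.0 (fully open); "grip_force": force on a finger pad.
Only numpy, scipy, OpenCV 4.12 (cv2) and the standard library are available. Lean on these libraries where they do the work, as an engineer would, in place of code of your own. Each camera call takes 0.05 s, during which the arm holds its last target. There are 200 camera calls.

## Working session

There is one attempt and no reset: what is moved stays moved. The work goes in short steps, Python scripts to look and compute and a tool call to move; the robot and the scene stay as the last step left them, time stands still between calls to the robot, and variables do not carry over. Pictures are saved under pics/ and viewed, at most 10 in all, crops included, and the job is handed in when it is done.

Besides the shell and the picture viewer there is one more tool, called as name([rows], argument=value, ...), one row to a line, values as JSON. apply_moves: Moves the arm, as the interface text tells. Its arguments: {"type":"object","properties":{"increments":{"type":"array"},"squeeze":{"type":"number"}},"required":["increments"]}

```bash
mkdir -p pics; ls
cat > h.py <<'E'
import numpy as np,cv2
from plant import ctrl
def cam(c):
    R=cv2.Rodrigues(np.array(c["rvec"],float))[0];t=np.array(c["tvec"],float).ravel()
    return R,t
def ray(c,uv):
    R,t=cam(c);d=R.T@np.array([(uv[0]-c["cx"])/c["fx"],(uv[1]-c["cy"])/c["fy"],1.]);return -R.T@t,d/np.linalg.norm(d)
def atz(c,uv,z):
    o,d=ray(c,uv);return o+d*(z-o[2])/d[2]
def tri(c1,u1,c2,u2):
    o1,d1=ray(c1,u1);o2,d2=ray(c2,u2)
    s=np.linalg.lstsq(np.c_[d1,-d2],o2-o1,rcond=None)[0];a=o1+d1*s[0];b=o2+d2*s[1]
    return (a+b)/2,np.linalg.norm(a-b)
def proj(c,p):
    R,t=cam(c);q=R@np.array(p,float)+t;return np.array([c["cx"]+c["fx"]*q[0]/q[2],c["cy"]+c["fy"]*q[1]/q[2]])
def lm(n,c,k=3):
    return [(round(d["p"],2),np.round([d["centre"][1],d["centre"][0]],1)) for d in ctrl.landmark_of(n,c)[:k]]
E
python3 - <<'E'
from h import *
S=ctrl.capture("side");T=ctrl.capture("top")
for n,c in(("side",S),("top",T)): cv2.imwrite(f"pics/{n}0.png",cv2.resize(c["img"][...,::-1],None,fx=1.5,fy=1.5,interpolation=cv2.INTER_CUBIC)); print(n,ray(c,(256,192)))
for n in["lever_knob","lever_pivot","post_top","tool_rest","wheel_centre","blade_holder","edge","grinder","oil_bottle"]:
    a=lm(n,S);b=lm(n,T);print(n,a,b)
    if a and b: print("   tri",[np.round(x,1) for x in tri(S,a[0][1],T,b[0][1])])
E
```

```text
pics
side (array([210.25885096, 745.56290612, 811.54107043]), array([ 0.25551322, -0.75841623, -0.59959805]))
top (array([ 362.07544541,  -96.49445032, 1054.78241201]), array([ 1.62150197e-01, -6.65547027e-04, -9.86765864e-01]))
lever_knob [(0.59, array([248.9, 214.4])), (0.51, array([203.2, 192.2]))] [(0.75, array([294. , 133.5])), (0.42, array([237. , 196.8]))]
   tri [array([ 643.3, -226. ,  -34. ]), np.float64(167.1)]
lever_pivot [(0.74, array([232.6, 227.8])), (0.53, array([186.6, 276.3]))] [(0.78, array([238. , 187.5]))]
   tri [array([544.1, -44. ,  44. ]), np.float64(3.3)]
post_top [(0.95, array([239.6, 197.8]))] [(0.86, array([255.1, 180.1]))]
   tri [array([546.3, -96. , 114. ]), np.float64(7.2)]
tool_rest [(0.91, array([204.1, 234.7])), (0.37, array([342.7, 223.6]))] [(0.83, array([171.9, 176.6]))]
   tri [array([551.1, 121.5, 161.9]), np.float64(4.4)]
wheel_centre [(0.91, array([188.8, 278.4]))] [(0.6, array([127.1, 181.4]))]
   tri [array([538.4, 242.2, 146.7]), np.float64(14.6)]
blade_holder [(0.95, array([283.2, 194. ])), (0.53, array([319.7, 193. ])), (0.43, array([357.1, 176.9]))] [(0.71, array([238.7, 187.9])), (0.63, array([389. , 283.8])), (0.61, array([337.3, 247.8]))]
   tri [array([461.5, -59.7, 191.6]), np.float64(106.2)]
edge [(0.81, array([335.5, 195.9])), (0.66, array([278.7, 210.4])), (0.45, array([359.8, 190.2]))] [(0.94, array([292. , 212.3])), (0.86, array([340.3, 265.6])), (0.58, array([358.6, 288.7]))]
   tri [array([ 373.2, -192.5,  121.9]), np.float64(169.8)]
grinder [(0.97, array([203.8, 292.7]))] [(0.67, array([168.6, 191.3])), (0.65, array([298.7, 282.1])), (0.38, array([222.4, 145.4]))]
   tri [array([540.4, 168.3,  10.4]), np.float64(0.2)]
oil_bottle [(0.96, array([247.3, 320.7])), (0.32, array([237.2, 200.8]))] [(0.52, array([157.7, 233.5]))]
   tri [array([414.1, 201.5,  -1.9]), np.float64(0.5)]
```

View pics/side0.png

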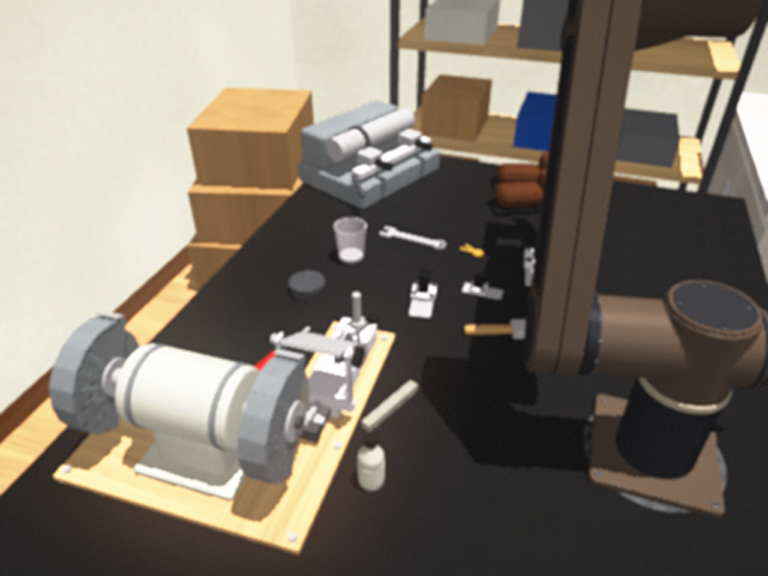

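View pics/top0.png

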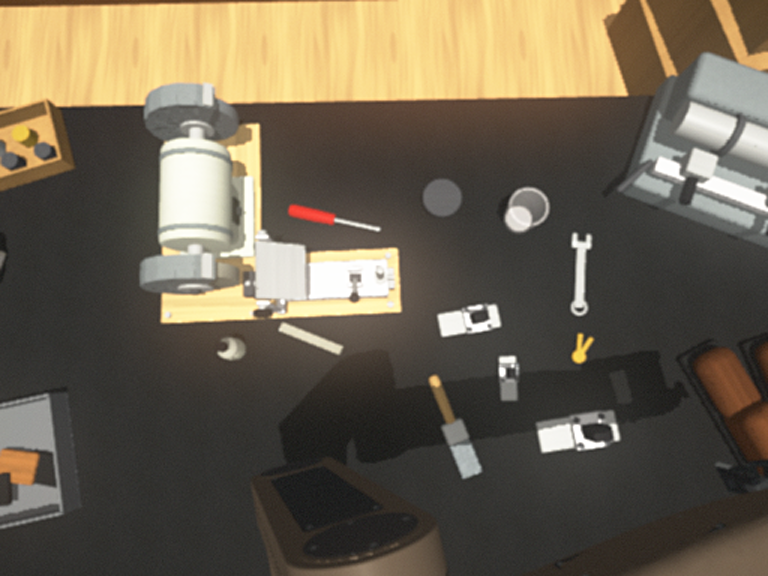

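The side view shows the rail and post at about (355,310) of the enlarged picture, with the bottle at (370,465). The top view shows the carriage at (350,278), with the lever knob at (354,297) leaning to world -x, so it is locked. The three holders in the top view are at (470,320), (508,378) and (578,432).

Run:
```python
from h import *
S=ctrl.capture("side");T=ctrl.capture("top")
print(T["fx"],proj(T,[0,0,0]))
for n,c in(("top",T),("side",S)):
  for q in("blade_holder","edge"):
    print(n,q)
    if q=="edge": print(lm(q,c,6)); continue
    print(lm(q,c,6))
    for d in ctrl.silhouettes(q,c)[:5]:
        m=d["pixels"].astype(np.uint8);(cx,cy),(w,h),a=cv2.minAreaRect(np.argwhere(m)[:,::-1].astype(np.float32))
        bp=cv2.boxPoints(((cx,cy),(w,h),a));P=np.array([atz(c,b,5)[:2] for b in bp])
        print(round(d["p"],2),np.round([cx,cy]),m.sum(),np.round(P).tolist(),np.round(np.linalg.norm(np.diff(P,axis=0),axis=1)))
def crop(c,x0,y0,x1,y1,f,name): cv2.imwrite(name,cv2.resize(c["img"][y0:y1,x0:x1,::-1],None,fx=f,fy=f,interpolation=cv2.INTER_CUBIC))
crop(T,150,140,350,280,4,"pics/t1.png")
crop(S,160,170,340,300,4,"pics/s1.png")
```

```text
348.8886106233175 [224.72782227 379.53629026]
top blade_holder
[(0.77, array([389. , 288.4])), (0.76, array([338.5, 245.9]))]
0.87 [338. 252.] 336 [[392.0, -322.0], [391.0, -357.0], [309.0, -353.0], [310.0, -318.0]] [36. 82. 35.]
0.86 [384. 288.] 1141 [[267.0, -384.0], [288.0, -541.0], [222.0, -546.0], [202.0, -390.0]] [159.  66. 157.]
0.82 [312. 213.] 601 [[489.0, -203.0], [498.0, -324.0], [445.0, -326.0], [437.0, -206.0]] [121.  53. 120.]
top edge
[(0.86, array([360.3, 290.6])), (0.74, array([291.4, 214.6])), (0.73, array([337.8, 267.5]))]
side blade_holder
[(0.72, array([283.4, 195.5])), (0.57, array([358.7, 174.5])), (0.52, array([317.4, 194.4]))]
0.87 [282. 194.] 392 [[480.0, -208.0], [512.0, -377.0], [458.0, -379.0], [431.0, -211.0]] [172.  54. 170.]
0.65 [352. 176.] 120 [[283.0, -540.0], [266.0, -546.0], [247.0, -403.0], [262.0, -398.0]] [ 18. 144.  17.]
0.53 [321. 193.] 239 [[393.0, -332.0], [372.0, -412.0], [301.0, -342.0], [324.0, -268.0]] [ 83. 100.  77.]
side edge
[(0.7, array([277.3, 211.4])), (0.7, array([360.6, 188.8])), (0.58, array([335.5, 195.6]))]
```

View pics/t1.png

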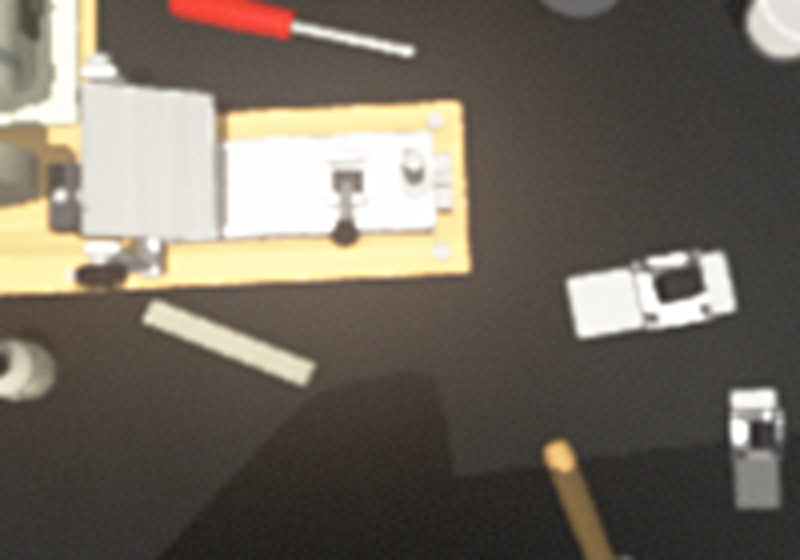

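View pics/s1.png

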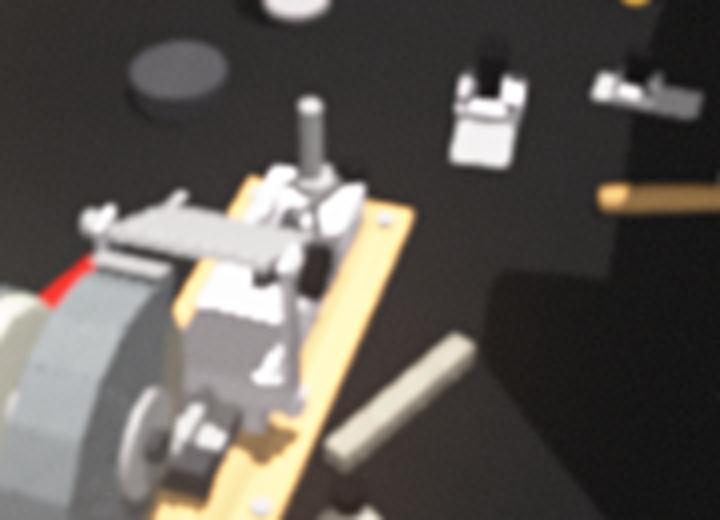

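The top crop shows the post top at (413,160), the lever knob at (345,232), the pivot at (348,182), and the rest corners at (82,82), (213,95), (215,240) and (82,235). The middle-sized holder's blade ends at (566,278)–(577,340), with its tail at (728,252)–(738,312). The side crop shows the knob as a dark spot at about (316,268) and the post top at (311,102).

Run:
```python
from h import *
S=ctrl.capture("side");T=ctrl.capture("top")
t=lambda x,y:np.array([150+x/4,140+y/4]);s=lambda x,y:np.array([160+x/4,170+y/4])
r=lambda v:np.round(v,1)
print("post",r(atz(T,t(413,160),125)),r(atz(S,s(311,102),125)))
print("knob tri",tri(T,t(345,232),S,s(316,268)), r(atz(T,t(345,232),56+75*np.cos(.7))),r(atz(S,s(316,268),56+75*np.cos(.7))))
a,b=atz(T,t(0,297),12),atz(T,t(470,271),12);print("board lower",r(a),r(b),np.degrees(np.arctan2(*(a-b)[:2])))
a,b=atz(T,t(220,113),12),atz(T,t(460,100),12);print("board upper",r(a),r(b),np.degrees(np.arctan2(*(a-b)[:2])))
for p in((470,271),(460,100)):print("board corner",r(atz(T,t(*p),12)))
print("rest up",r(atz(T,t(82,82),175)),r(atz(T,t(82,235),175)),"low",r(atz(T,t(213,95),137)),r(atz(T,t(215,240),137)))
print("carr",r(atz(T,t(432,130),50)),r(atz(T,t(436,230),50)))
for z in(0,5,): print("A",z,[r(atz(T,t(*p),z))[:2].tolist() for p in((566,278),(577,340),(738,312),(728,252))])
print("A side edge",r(atz(S,s(450,162),5)),r(atz(S,s(510,167),5)))
print("grip top T",r(atz(T,t(683,277),65)),"S",r(atz(S,s(492,45),65)))
for n in["wheel_centre","tool_rest","grinder","lever_pivot"]:
    z=dict(wheel_centre=140,tool_rest=175,grinder=0,lever_pivot=56)[n]
    print(n,[[r(atz(c,x[1],z)).tolist()+[x[0]] for x in lm(n,c,2)] for c in(T,S)])
```

```text
post [548.  -90.2 125. ] [545.8 -90.9 125. ]
knob tri (array([519.26187316, -36.66425009,  21.9824074 ]), np.float64(9.491772262297362)) [501.1 -43.  113.4] [487.8  54.2 113.4]
board lower [471.1 222.2  12. ] [ 484.9 -131.    12. ] -2.2336342977939583
board upper [609.8  57.8  12. ] [ 616.8 -126.2   12. ] -2.1901587252848813
board corner [ 484.9 -131.    12. ]
board corner [ 616.8 -126.2   12. ]
rest up [593.2 123.5 175. ] [492.9 121.3 175. ] low [592.7  44.1 137. ] [493.7  42.1 137. ]
carr [ 585.3 -104.    50. ] [ 510.8 -105.6   50. ]
A 0 [[479.7, -204.2], [432.6, -210.9], [451.7, -333.3], [497.6, -328.0]]
A 5 [[479.2, -203.6], [432.2, -210.4], [451.3, -332.2], [496.9, -326.9]]
A side edge [ 474.2 -199.9    5. ] [ 428.2 -209.1    5. ]
grip top T [ 471.8 -280.8   65. ] S [ 465.4 -280.6   65. ]
wheel_centre [[[545.7, 236.4, 140.0, 0.74], [499.8, -45.2, 140.0, 0.31]], [[538.2, 230.1, 140.0, 0.83]]]
tool_rest [[[442.4, -185.2, 175.0, 0.68], [543.0, 123.1, 175.0, 0.63]], [[544.6, 128.2, 175.0, 0.6]]]
grinder [[[547.0, 167.0, 0.0, 0.69], [558.0, -492.2, 0.0, 0.16]], [[533.8, 162.3, 0.0, 0.86]]]
lever_pivot [[[546.2, -49.5, 56.0, 0.71]], [[682.2, -146.4, 56.0, 0.68], [536.5, -27.4, 56.0, 0.55]]]
```

Run:
```python
from h import *
o=ctrl.observe()
for k,v in o.items(): print(k,np.round(v,3).tolist())
print(ctrl.grip_point_offset)
```

```text
time 1.9
q [-78.667, 16.405, 90.337, -0.0, 73.259, -8.596]
qd [0.072, -0.04, 0.031, -0.033, 0.002, 0.003]
tau [-0.001, -40.595, -29.293, -0.0, 0.001, 0.0]
tool_pos [230.082, -634.567, 231.318]
orientation [[0.94, 0.341, -0.0], [0.341, -0.94, 0.0], [-0.0, -0.0, -1.0]]
ft_force [-0.583, -0.187, -0.066]
wrist_torque [-0.014, -0.061, 0.015]
grip_force 0.0
opening 0.998
18.700000000000003
```

apply_moves([
  [0.4,0.99,0,0,0,-0.05,1],
  [0.4,0.99,0,0,0,-0.05,1],
  [0.4,0.99,0,0,0,-0.05,1],
  [0.4,0.99,0,0,0,-0.05,1],
  [0.4,0.99,0,0,0,-0.05,1],
], squeeze=40)

```text
time: 2.32
tool_pos: [292.1, -480.7, 230.8]
orientation: [[0.999, 0.038, 0.001], [0.038, -0.999, 0.004], [0.001, -0.004, -1.0]]
ft_force: [0.1, -0.7, -0.1]
opening: 0.298
grip_force: 0.0
```

apply_moves([
  [0.4,0.99,0,0,0,0,1],
  [0.4,0.99,0,0,0,0,1],
  [0.4,0.99,0,0,0,0,1],
  [0.4,0.99,0,0,0,0,1],
  [0.4,0.99,0,0,0,0,1],
])

```text
time: 2.73
tool_pos: [351.6, -333.1, 231.3]
orientation: [[0.999, 0.038, 0.001], [0.038, -0.999, 0.002], [0.001, -0.002, -1.0]]
ft_force: [-0.2, -0.3, -0.7]
opening: 0.006
grip_force: 0.0
```

apply_moves([
  [0.4,0.99,0,0,0,0,1],
  [0.4,0.99,0,0,0,0,1],
  [0.4,0.99,0,0,0,0,1],
  [0.4,0.99,0,0,0,0,1],
  [0.4,0.99,0,0,0,0,1],
])

```text
time: 3.15
tool_pos: [411.5, -185.0, 231.6]
orientation: [[0.999, 0.039, 0.001], [0.039, -0.999, 0.001], [0.001, -0.001, -1.0]]
ft_force: [0.2, -0.4, 0.7]
opening: 0.002
grip_force: 0.0
```

apply_moves([
  [0.35,0.98,0,0,0,0,1],
  [0.35,0.98,0,0,0,0,1],
  [0.35,0.98,0,0,0,0,1],
  [0.35,0.98,0,0,0,0,1],
  [0.35,0.98,0,0,0,0,1],
  [0.35,0.98,0,0,0,0,1],
])

```text
time: 3.65
tool_pos: [463.1, -41.7, 231.6]
orientation: [[0.999, 0.037, 0.0], [0.037, -0.999, -0.001], [0.0, 0.001, -1.0]]
ft_force: [-0.3, -0.0, 0.5]
opening: 0.003
grip_force: 0.0
```

apply_moves([
  [0,0,-0.88,0,0,0,1],
  [0,0,-0.88,0,0,0,1],
  [0,0,-0.88,0,0,0,1],
  [0,0,-0.88,0,0,0,1],
  [0,0,-0.88,0,0,0,1],
])

```text
time: 4.07
tool_pos: [460.0, -42.8, 96.4]
orientation: [[0.999, 0.032, -0.008], [0.032, -1.0, 0.002], [-0.007, -0.002, -1.0]]
ft_force: [0.1, -0.1, 0.6]
opening: 0.001
grip_force: 0.0
```

apply_moves([
  [0.05,0,0,0,0,0,1],
  [0.1,0,0,0,0,0,1],
  [0.15,0,0,0,0,0,1],
  [0.2,0,0,0,0,0,1],
  [0.25,0,0,0,0,0,1],
  [0.3,0,0,0,0,0,1],
  [0.35,0,0,0,0,0,1],
  [0.4,0,0,0,0,0,1],
])

```text
time: 4.73
tool_pos: [524.8, -42.5, 101.6]
orientation: [[0.999, 0.034, 0.003], [0.034, -0.999, -0.001], [0.003, 0.001, -1.0]]
ft_force: [-2.7, -0.7, 0.9]
opening: 0.001
grip_force: 1.4
```

apply_moves([
  [0.05,0,0,0,0,0,1],
  [0.1,0,0,0,0,0,1],
  [0.15,0,0,0,0,0,1],
  [0.2,0,0,0,0,0,1],
  [0.25,0,0,0,0,0,1],
  [0.28,0,0,0,0,0,1],
])

```text
time: 5.23
tool_pos: [565.3, -42.0, 98.9]
orientation: [[0.999, 0.034, -0.0], [0.034, -0.999, 0.0], [-0.0, -0.0, -1.0]]
ft_force: [-1.9, -0.4, 0.3]
opening: 0.003
grip_force: 0.8
```

apply_moves([
  [0.03,0,0,0,0,0,1],
  [0.06,0,0,0,0,0,1],
  [0.08,0,0,0,0,0,1],
  [0.08,0,0,0,0,0,1],
])

```text
time: 5.57
tool_pos: [571.1, -41.9, 98.6]
orientation: [[0.999, 0.036, -0.019], [0.036, -0.999, 0.001], [-0.019, -0.001, -1.0]]
ft_force: [-18.0, -0.4, 11.4]
opening: 0.001
grip_force: 10.6
```

Run:
```python
from h import *
S=ctrl.capture("side");T=ctrl.capture("top")
print(lm("lever_knob",T),lm("lever_knob",S),lm("post_top",T),lm("post_top",S))
for p in([593,-39.5,113],[547,-90.5,125]):print(proj(T,p),proj(S,p))
```

```text
[] [] [(0.86, array([256.6, 178.4]))] [(0.56, array([236.6, 197.9]))]
[234.74383447 165.21610347] [215.16933027 206.34251515]
[253.36615077 180.36159607] [237.3132318  195.49923082]
```

apply_moves([
  [-0.2,0,0,0,0,0,1],
  [-0.2,0,0.4,0,0,0,1],
  [-0.2,0,0.4,0,0,0,1],
  [-0.2,-0.6,0.4,0,0,0,1],
  [-0.2,-0.6,0.4,0,0,0,1],
  [-0.2,-0.6,0.4,0,0,0,1],
  [-0.2,-0.6,0.4,0,0,0,1],
])

```text
time: 6.45
tool_pos: [547.6, -134.6, 160.3]
orientation: [[1.0, 0.03, 0.003], [0.03, -1.0, -0.001], [0.003, 0.001, -1.0]]
ft_force: [0.8, -0.7, -0.4]
opening: 0.001
grip_force: 0.0
```

Run:
```python
from h import *
S=ctrl.capture("side");T=ctrl.capture("top")
print(lm("lever_knob",T),lm("lever_knob",S),lm("post_top",T),lm("post_top",S),ctrl.observe()["tool_pos"])
a=T["img"][150:230,180:280,::-1];b=S["img"][170:250,190:290,::-1]
cv2.imwrite("pics/k.png",cv2.resize(np.hstack([a,b]),None,fx=4,fy=4,interpolation=cv2.INTER_CUBIC))
```

```text
[] [(0.44, array([214. , 206.3]))] [] [(0.9, array([238.8, 200.8]))] [ 546.61873322 -130.7511972   159.03699646]
```

View pics/k.png

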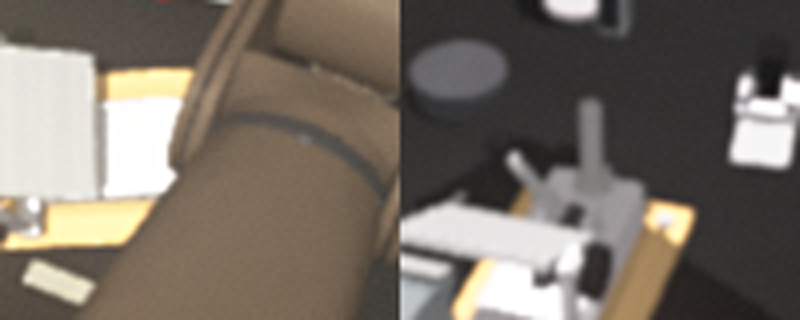

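The side crop now shows the lever leaning to the far side at about (517,158), with its knob where predicted. The lever is free.

apply_moves([
  [0,0,-0.49,0,0,0,1],
  [0,0,-0.49,0,0,0,1],
  [0,0,-0.49,0,0,0,1],
  [0,0.06,-0.49,0,0,0,1],
  [0,0.12,-0.49,0,0,0,1],
  [0,0.18,-0.49,0,0,0,1],
  [0,0.22,-0.49,0,0,0,1],
  [0,0.26,-0.49,0,0,0,1],
])

```text
time: 7.42
tool_pos: [547.5, -92.7, 87.9]
orientation: [[0.999, 0.035, 0.003], [0.035, -0.999, -0.002], [0.003, 0.002, -1.0]]
ft_force: [-1.4, -3.4, 1.9]
opening: -0.0
grip_force: 1.6
```

apply_moves([
  [0,0.04,0,0,0,0,1],
  [0,0.08,0,0,0,0,1],
  [0,0.12,0,0,0,0,1],
  [-0.01,0.15,0,0,0,0,1],
  [-0.01,0.17,0,0,0,0,1],
  [-0.01,0.17,0,0,0,0,1],
])

```text
time: 7.92
tool_pos: [546.2, -66.8, 86.7]
orientation: [[0.999, 0.034, 0.003], [0.034, -0.999, 0.001], [0.003, -0.0, -1.0]]
ft_force: [2.1, -0.2, 4.0]
opening: 0.002
grip_force: 1.9
```

apply_moves([
  [0,0.02,0,0,0,0,1],
  [0,0.04,0,0,0,0,1],
  [0,0.06,0,0,0,0,1],
  [0,0.06,0,0,0,0,1],
])

```text
time: 8.25
tool_pos: [546.3, -66.4, 87.1]
orientation: [[0.999, 0.037, 0.003], [0.037, -0.999, -0.017], [0.002, 0.017, -1.0]]
ft_force: [0.1, -27.6, 0.9]
opening: 0.001
grip_force: 15.6
```

apply_moves([
  [0,-0.06,0,0,0,0,1],
  [0,-0.06,0.55,0,0,0,1],
  [0,-0.06,0.55,0,0,0,1],
  [0,-0.06,0.55,0,0,0,1],
  [0.56,0.42,0.55,0,0,0,1],
  [0.56,0.46,0.55,0,0,0,1],
  [0.56,0.46,0.55,0,0,0,1],
  [0.56,0.46,0.55,0,0,0,1],
  [0.56,0.46,0.55,0,0,0,1],
])

```text
time: 9.0
tool_pos: [628.3, 12.1, 166.3]
orientation: [[0.999, 0.036, -0.004], [0.036, -0.999, 0.001], [-0.004, -0.001, -1.0]]
ft_force: [-0.9, 0.1, -0.5]
opening: -0.004
grip_force: 0.0
```

Run:
```python
from h import *
S=ctrl.capture("side");T=ctrl.capture("top")
o=ctrl.observe();print(o["tool_pos"])
for n,z in(("lever_knob",113),("post_top",125),("tool_rest",175)):
  for c in(T,S): print(n,[(p,np.round(atz(c,u,z),1)) for p,u in lm(n,c,2)])
print(proj(S,[545.5,-40.5,125]),lm("post_top",S,1))
```

```text
[627.61809623  10.54204201 166.68874398]
lever_knob [(0.59, array([599.8,   7.2, 113. ]))]
lever_knob [(0.5, array([599.9,  13.2, 113. ]))]
post_top [(0.56, array([544.6, -45.8, 125. ]))]
post_top [(0.96, array([541.9, -34.7, 125. ]))]
tool_rest []
tool_rest [(0.66, array([487.5, 130.8, 175. ])), (0.56, array([539.3, 176.4, 175. ]))]
[231.24961119 206.23538545] [(0.96, array([231.7, 207.8]))]
```

apply_moves([
  [0,0,-0.46,0,0,0,1],
  [0,0,-0.46,0,0,0,1],
  [0,0,-0.46,0,0,0,1],
  [-0.05,0,-0.46,0,0,0,1],
  [-0.1,0,-0.46,0,0,0,1],
  [-0.15,0,-0.46,0,0,0,1],
  [-0.2,0,-0.46,0,0,0,1],
  [-0.25,0,-0.46,0,0,0,1],
  [-0.3,0,-0.46,0,0,0,1],
  [-0.35,0,-0.46,0,0,0,1],
])

```text
time: 10.28
tool_pos: [578.0, 10.1, 102.5]
orientation: [[0.999, 0.034, 0.006], [0.034, -0.999, -0.001], [0.006, 0.001, -1.0]]
ft_force: [2.6, -0.4, 2.5]
opening: 0.0
grip_force: 1.6
```

apply_moves([
  [-0.05,0,0,0,0,0,1],
  [-0.1,0,0,0,0,0,1],
  [-0.15,0,0,0,0,0,1],
  [-0.2,0,0,0,0,0,1],
  [-0.25,0,0,0,0,0,1],
  [-0.3,0,0,0,0,0,1],
  [-0.34,0,0,0,0,0,1],
  [-0.36,0,0,0,0,0,1],
  [-0.36,0,0,0,0,0,1],
])

```text
time: 11.03
tool_pos: [523.2, 11.3, 99.6]
orientation: [[0.999, 0.032, 0.005], [0.032, -0.999, 0.002], [0.005, -0.002, -1.0]]
ft_force: [6.8, 3.0, 0.8]
opening: 0.001
grip_force: 3.2
```

apply_moves([
  [-0.02,0,0,0,0,0,1],
  [-0.04,0,0,0,0,0,1],
  [-0.06,0,0,0,0,0,1],
  [-0.06,0,0,0,0,0,1],
])

```text
time: 11.37
tool_pos: [517.3, 13.3, 101.8]
orientation: [[0.999, 0.03, 0.012], [0.03, -1.0, 0.007], [0.012, -0.007, -1.0]]
ft_force: [10.7, 11.5, 5.3]
opening: -0.001
grip_force: 8.7
```

apply_moves([
  [0.14,0,0,0,0,0,1],
  [0.14,0,0.6,0,0,0,1],
  [0.14,0,0.6,0,0,0,1],
  [0.14,-0.98,0.6,0,0,0,1],
  [0.14,-0.98,0.6,0,0,0,1],
  [0.14,-0.98,0.6,0,0,0,1],
  [0.14,-0.98,0.6,0,0,0,1],
  [0.14,-0.98,0.6,0,0,0,1],
])

```text
time: 12.03
tool_pos: [532.2, -139.6, 187.6]
orientation: [[1.0, 0.029, -0.006], [0.029, -1.0, 0.001], [-0.006, -0.001, -1.0]]
ft_force: [-0.2, 0.1, -0.2]
opening: 0.001
grip_force: 0.0
```

apply_moves([
  [-0.4,-0.95,0.3,0,0,0,-1],
  [-0.4,-0.95,0.3,0,0,0,-1],
  [-0.4,-0.95,0.3,0,0,0,-1],
  [-0.4,-0.95,0.3,0,0,0,-1],
  [-0.4,-0.95,0.3,0,0,0,-1],
])

```text
time: 12.45
tool_pos: [472.1, -282.5, 235.0]
orientation: [[1.0, 0.029, -0.002], [0.029, -1.0, -0.001], [-0.002, 0.001, -1.0]]
ft_force: [0.6, -0.6, -0.4]
opening: 0.707
grip_force: 0.0
```

Run:
```python
from h import *
S=ctrl.capture("side");T=ctrl.capture("top")
o=ctrl.observe();print(o["tool_pos"],o["q"])
for n,z in(("lever_knob",113),("post_top",125),("tool_rest",175),("blade_holder",0),("wheel_centre",140)):
  for c in(T,S): print(n,[(p,u,np.round(atz(c,u,z),1)) for p,u in lm(n,c,3)])
a=T["img"][140:260,90:290,::-1];b=S["img"][170:270,140:290,::-1]
cv2.imwrite("pics/k2.png",cv2.resize(a,None,fx=4,fy=4,interpolation=cv2.INTER_CUBIC))
cv2.imwrite("pics/k3.png",cv2.resize(b,None,fx=5,fy=5,interpolation=cv2.INTER_CUBIC))
```

```text
[ 473.1560826  -278.28548494  232.94380511] [-4.10732445e+01  5.45701669e-01  1.07937880e+02  4.43777797e-02
  7.17732075e+01  4.71122374e+01]
lever_knob [(0.4, array([236.4, 181.5]), array([547. , -43.7, 113. ]))]
lever_knob [(0.54, array([244.1, 226.2]), array([489.8,  11.6, 113. ]))]
post_top [(0.68, array([236.5, 178.7]), array([552.4, -44.7, 125. ]))]
post_top [(0.74, array([230.9, 205.4]), array([547.7, -43.5, 125. ])), (0.23, array([261.4, 273.1]), array([394.7, 159. , 125. ]))]
tool_rest [(0.72, array([151.9, 178.2]), array([547.2, 170.4, 175. ]))]
tool_rest [(0.81, array([198.3, 244.8]), array([540.4, 168.4, 175. ]))]
blade_holder [(0.94, array([392.1, 283.8]), array([ 255.6, -492.2,    0. ])), (0.21, array([128.1, 185.5]), array([562.3, 296.2,   0. ]))]
blade_holder [(0.95, array([283.1, 194.4]), array([ 466.9, -297.4,    0. ])), (0.82, array([317.2, 194.3]), array([ 360.2, -334.4,    0. ])), (0.66, array([358.2, 178.4]), array([ 244. , -471.2,    0. ]))]
wheel_centre [(0.7, array([384.3, 236.9]), array([ 388.5, -428.6,  140. ])), (0.61, array([127.9, 184.4]), array([538.7, 244.7, 140. ]))]
wheel_centre [(0.77, array([187.1, 276.9]), array([539.2, 234.3, 140. ]))]
```

View pics/k2.png

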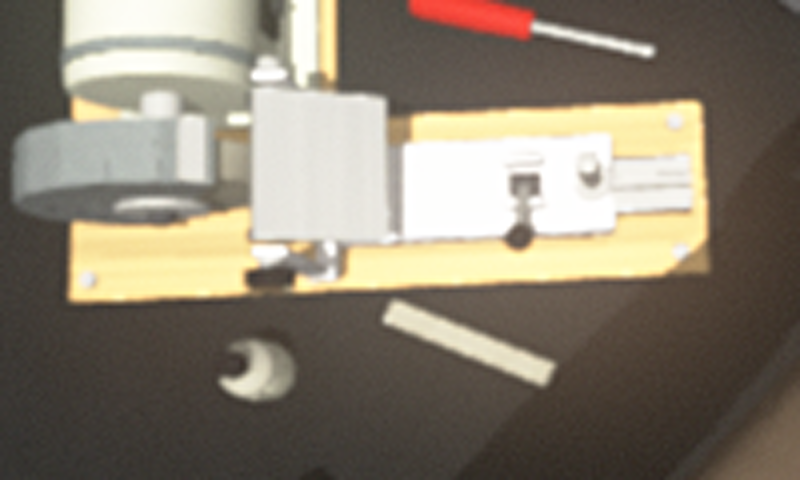

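View pics/k3.png

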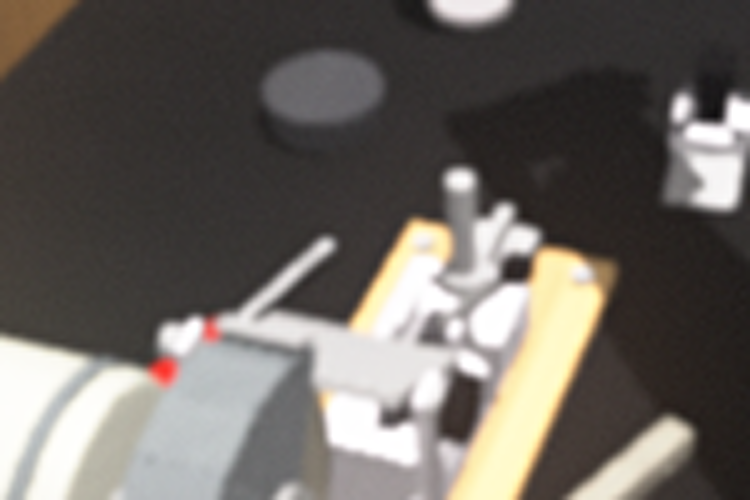

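The top crop shows the lever knob back on the near side at (517,236), the post at (589,167), and the carriage up at the stop. The rest corners are at about (252,92), (387,97), (387,243) and (252,237). In the side crop the plate's right-hand corners are at about (410,398) and (458,353).

Run:
```python
from h import *
from scipy.optimize import brentq,least_squares
S=ctrl.capture("side");T=ctrl.capture("top")
t=lambda x,y:np.array([90+x/4,140+y/4]);s=lambda x,y:np.array([140+x/5,170+y/5])
r=lambda v:np.round(v,1)
print("knob",r(atz(T,t(517,236),113.4)),"post",r(atz(T,t(589,167),125)),r(atz(S,s(459,177),125)))
print("rail end",[r(atz(T,t(*p),30)) for p in((690,160),(690,210))])
up=[atz(T,t(252,92),175),atz(T,t(252,237),175)];print("up",*map(r,up))
yaw=np.radians(2)
def low(z):return (atz(T,t(387,97),z)+atz(T,t(387,243),z))/2
f=lambda z:np.linalg.norm(low(z)-(up[0]+up[1])/2)-90
for z in(115,120,130,140,150,155):print(z,r(low(z)),round(f(z),2),np.degrees(np.arcsin((175-z)/90)))
print("side: up right corner",r(atz(S,s(410,398),175)))
for z in(120,130,140,150):print(z,r(atz(S,s(458,353),z)))
print(r(atz(T,t(387,243),135)))
print("tri",tri(T,t(387,243),S,s(458,353)))
# straight lines of the board for the yaw
print([r(atz(T,t(*p),12)) for p in((70,302),(708,272),(700,100))])
sil=ctrl.silhouettes("tool_rest",T)
for d in sil[:2]:
    m=d["pixels"].astype(np.uint8);print(round(d["p"],2),m.sum(),d["extent"],cv2.boxPoints(cv2.minAreaRect(np.argwhere(m)[:,::-1].astype(np.float32))).tolist())
```

```text
knob [499.1   3.4 113.4] post [543.9 -46.7 125. ] [545.4 -44.3 125. ]
rail end [array([ 566.5, -117.2,   30. ]), array([ 528.6, -116.5,   30. ])]
up [587.4 168.8 175. ] [492.3 165.9 175. ]
115 [546.5  92.5 115. ] 6.19 41.810314895778596
120 [545.6  91.5 120. ] 3.9 37.669886964329635
130 [543.6  89.4 130. ] 0.04 30.000000000000004
140 [541.6  87.4 140. ] -2.74 22.88538047615857
150 [539.7  85.4 150. ] -4.35 16.127620213160757
155 [538.7  84.4 155. ] -4.69 12.839588406904149
side: up right corner [484.5 165.1 175. ]
120 [497.8  78.7 120. ]
130 [493.7  88.3 130. ]
140 [489.5  98.  140. ]
150 [485.3 107.6 150. ]
[492.7  87.7 135. ]
tri (array([493.43376016,  88.66832838, 130.36881949]), np.float64(0.13294001464754418))
[array([469.4, 350. ,  12. ]), array([ 484.1, -129.5,   12. ]), array([ 616.8, -126.2,   12. ])]
0.82 1288 [151.7, 160.4, 189.1, 203.1] [[151.0, 162.0], [186.0, 162.0], [186.0, 200.0], [151.0, 200.0]]
```

apply_moves([
  [0.25,0.94,-0.3,0,0,0,1],
  [0.25,0.94,-0.3,0,0,0,1],
  [0.25,0.94,-0.3,0,0,0,1],
  [0.25,0.94,-0.3,0,0,0,1],
  [0.25,0.94,-0.3,0,0,0,1],
])

```text
time: 13.62
tool_pos: [511.4, -133.3, 186.9]
orientation: [[0.999, 0.038, -0.004], [0.038, -0.999, 0.004], [-0.003, -0.004, -1.0]]
ft_force: [0.2, -0.3, -0.7]
opening: 0.303
grip_force: 0.0
```

apply_moves([
  [0.23,0.94,0,0,0,0,1],
  [0.23,0.94,0,0,0,0,1],
  [0.23,0.94,0,0,0,0,1],
  [0.23,0.94,0,0,0,0,1],
  [0.23,0.94,0,0,0,0,1],
  [0.23,0.94,-0.58,0,0,0,1],
  [0.23,0.94,-0.58,0,0,0,1],
  [0.23,0.94,-0.58,0,0,0,1],
  [0.23,0.94,-0.58,0,0,0,1],
])

```text
time: 14.37
tool_pos: [544.1, 2.3, 99.5]
orientation: [[0.999, 0.033, -0.007], [0.033, -0.999, 0.001], [-0.007, -0.001, -1.0]]
ft_force: [0.2, -0.3, -0.0]
opening: -0.002
grip_force: 0.0
```

apply_moves([
  [-0.06,0.01,0,0,0,0,1],
  [-0.12,0.01,0,0,0,0,1],
  [-0.16,0.01,0,0,0,0,1],
  [-0.19,0.01,0,0,0,0,1],
  [-0.22,0.01,0,0,0,0,1],
  [-0.22,0.01,0,0,0,0,1],
])

```text
time: 14.87
tool_pos: [519.0, 3.9, 106.4]
orientation: [[0.999, 0.032, 0.019], [0.032, -0.999, -0.001], [0.019, 0.002, -1.0]]
ft_force: [10.7, 1.4, -3.1]
opening: 0.001
grip_force: 4.9
```

apply_moves([
  [-0.02,0,0,0,0,0,1],
  [-0.04,0,0,0,0,0,1],
  [-0.04,0,0,0,0,0,1],
  [-0.04,0,0,0,0,0,1],
])

```text
time: 15.2
tool_pos: [518.5, 3.8, 107.0]
orientation: [[0.999, 0.031, 0.034], [0.031, -1.0, -0.002], [0.034, 0.003, -0.999]]
ft_force: [25.1, 2.1, -11.4]
opening: 0.001
grip_force: 12.4
```

apply_moves([
  [0.2,0,0,0,0,0,1],
  [0.2,0,0.5,0,0,0,1],
  [0.2,0,0.5,0,0,0,1],
  [0.27,-0.64,0.5,0,0,0,1],
  [0.27,-0.64,0.5,0,0,0,1],
  [0.27,-0.64,0.5,0,0,0,1],
  [0.27,-0.64,0.5,0,0,0,1],
  [0.27,-0.64,-0.08,0,0,0,1],
  [0.27,-0.64,-0.08,0,0,0,1],
  [0.27,-0.64,-0.08,0,0,0,1],
])

```text
time: 16.03
tool_pos: [542.1, -88.8, 83.0]
orientation: [[0.999, 0.033, -0.014], [0.034, -0.999, 0.005], [-0.014, -0.006, -1.0]]
ft_force: [-1.5, -0.0, -1.4]
opening: -0.001
grip_force: 0.0
```

apply_moves([
  [0,0.05,0,0,0,0,1],
  [0,0.1,0,0,0,0,1],
  [0,0.14,0,0,0,0,1],
  [0,0.17,0,0,0,0,1],
  [0,0.19,0,0,0,0,1],
  [0,0.19,0,0,0,0,1],
])

```text
time: 16.53
tool_pos: [550.1, -66.3, 93.6]
orientation: [[0.999, 0.038, 0.005], [0.038, -0.999, -0.01], [0.005, 0.01, -1.0]]
ft_force: [-0.9, -12.3, 0.2]
opening: -0.0
grip_force: 5.9
```

apply_moves([
  [0,0.03,0,0,0,0,1],
  [0,0.05,0,0,0,0,1],
  [0,0.05,0,0,0,0,1],
])

```text
time: 16.78
tool_pos: [550.1, -66.0, 93.8]
orientation: [[0.999, 0.041, 0.005], [0.041, -0.999, -0.024], [0.004, 0.025, -1.0]]
ft_force: [-3.1, -33.7, -2.0]
opening: -0.002
grip_force: 16.6
```

apply_moves([
  [0,-0.2,0,0,0,0,1],
  [0,-0.2,0.6,0,0,0,1],
  [0,-0.2,0.6,0,0,0,1],
  [0,-0.3,0.6,0,0,0.13,-1],
  [-0.5,-0.98,0.6,0,0,0.13,-1],
  [-0.5,-0.98,0.6,0,0,0.13,-1],
  [-0.5,-0.98,0.6,0,0,0.13,-1],
  [-0.5,-0.98,0.6,0,0,0.13,-1],
  [-0.5,-0.98,0.6,0,0,0.13,-1],
  [-0.5,-0.98,0.6,0,0,0.13,-1],
])

```text
time: 17.62
tool_pos: [473.4, -203.5, 182.8]
orientation: [[0.657, 0.754, 0.004], [0.754, -0.657, -0.002], [0.001, 0.004, -1.0]]
ft_force: [-0.7, 1.0, 0.3]
opening: 0.975
grip_force: 0.0
```

apply_moves([
  [0,-0.5,0,0,0,0.135,-1],
  [0,-0.5,0,0,0,0.135,-1],
  [0,-0.5,0,0,0,0.135,-1],
  [0,-0.5,0,0,0,0.135,-1],
  [0,-0.5,0,0,0,0.135,-1],
  [0,-0.5,0,0,0,0.135,-1],
  [0,-0.5,0,0,0,0.135,-1],
  [0,-0.5,0,0,0,0.135,-1],
  [0,-0.5,0,0,0,0.135,-1],
])

```text
time: 18.37
tool_pos: [473.8, -277.5, 182.1]
orientation: [[-0.125, 0.992, 0.002], [0.992, 0.125, -0.002], [-0.002, 0.002, -1.0]]
ft_force: [-0.4, -0.9, 1.0]
opening: 1.004
grip_force: 0.0
```

Run:
```python
from h import *
o=ctrl.observe()
for _ in range(1): S=ctrl.capture("side");T=ctrl.capture("top")
for k in("tool_pos","orientation","q","opening"):print(np.round(o[k],2).tolist())
b=S["img"][140:240,230:350,::-1];a=T["img"][180:280,270:370,::-1]
cv2.imwrite("pics/g.png",cv2.resize(np.hstack([b,a]),None,fx=3.5,fy=3.5,interpolation=cv2.INTER_CUBIC))
```

```text
[473.84, -277.52, 182.09]
[[-0.13, 0.99, 0.0], [0.99, 0.13, -0.0], [-0.0, 0.0, -1.0]]
[-40.95, 3.13, 110.82, 0.0, 65.88, -48.16]
1.0
```

View pics/g.png

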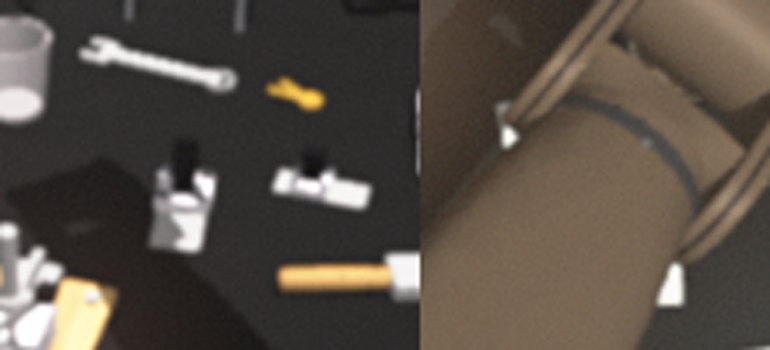

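The side view shows the middle-sized holder undisturbed at (185,205) with its black grip upright at (185,165). The arm hides it in the top view.

apply_moves([
  [-0.04,-0.03,-0.3,0,0,0.004,-1],
  [-0.04,-0.03,-0.6,0,0,0.004,-1],
  [-0.04,-0.03,-0.8,0,0,0.004,-1],
  [-0.04,-0.03,-0.95,0,0,0.004,-1],
  [-0.04,-0.03,-0.98,0,0,0.004,-1],
  [-0.04,-0.03,-0.98,0,0,0.004,-1],
  [-0.04,-0.03,-0.98,0,0,0.004,-1],
])

```text
time: 19.05
tool_pos: [468.1, -282.8, 34.8]
orientation: [[-0.152, 0.988, 0.002], [0.988, 0.152, -0.002], [-0.002, 0.001, -1.0]]
ft_force: [0.0, -0.8, 0.5]
opening: 0.999
grip_force: 0.0
```

apply_moves([
  [0,0,-0.05,0,0,0,-1],
  [0,0,-0.05,0,0,0,-1],
  [0,0,-0.05,0,0,0,1],
  [0,0,-0.05,0,0,0,1],
  [0,0,-0.05,0,0,0,1],
  [0,0,-0.05,0,0,0,1],
  [0,0,-0.05,0,0,0,1],
  [0,0,-0.05,0,0,0,1],
  [0,0,-0.05,0,0,0,1],
], squeeze=60)

```text
time: 19.8
tool_pos: [467.4, -282.3, 26.2]
orientation: [[-0.152, 0.988, 0.001], [0.988, 0.152, -0.0], [-0.001, 0.001, -1.0]]
ft_force: [-0.0, 0.7, 1.8]
opening: 0.253
grip_force: 58.9
```

apply_moves([
  [0,0,0.2,0,0,0,1],
  [0,0,0.45,0,0,0,1],
  [0,0,0.7,0,0,0,1],
  [0,0,0.98,0,0,0,1],
  [0,0,0.98,0,0,0,1],
], squeeze=100)

```text
time: 20.22
tool_pos: [470.7, -285.1, 181.7]
orientation: [[-0.153, 0.988, 0.011], [0.988, 0.153, -0.01], [-0.012, 0.01, -1.0]]
ft_force: [1.6, -1.3, -1.7]
opening: 0.248
grip_force: 99.3
```

apply_moves([
  [0.06,0.2,0.2,0,0,-0.0193,1],
  [0.12,0.4,0.4,0,0,-0.0193,1],
  [0.18,0.6,0.4,0,0,-0.0193,1],
  [0.25,0.8,0.4,0,0,-0.0193,1],
  [0.25,0.95,0.4,0,0,-0.0193,1],
  [0.25,0.95,0.4,0,0,-0.0193,1],
])

```text
time: 20.72
tool_pos: [503.6, -135.1, 230.7]
orientation: [[-0.036, 0.999, -0.004], [0.999, 0.036, 0.004], [0.004, -0.003, -1.0]]
ft_force: [0.7, 0.6, -3.4]
opening: 0.24
grip_force: 99.2
```

apply_moves([
  [0.06,0.2,0,0.02,0.0006,0,1],
  [0.12,0.4,0,0.04,0.0012,0,1],
  [0.18,0.6,0,0.06,0.002,0,1],
  [0.25,0.8,0,0.0825,0.0026,0,1],
  [0.25,0.95,0,0.0825,0.0026,0,1],
  [0.25,0.95,0,0.0825,0.0026,0,1],
  [0.25,0.95,0,0.0825,0.0026,0,1],
])

```text
time: 21.3
tool_pos: [541.1, 2.9, 230.5]
orientation: [[-0.027, 0.999, -0.019], [0.869, 0.033, 0.494], [0.495, -0.003, -0.869]]
ft_force: [0.4, 0.5, -4.2]
opening: 0.246
grip_force: 99.2
```

Run:
```python
from h import *
S=ctrl.capture("side");T=ctrl.capture("top");o=ctrl.observe()
for k in("time","tool_pos","orientation","q","opening","grip_force","ft_force","wrist_torque"):print(k,np.round(o[k],3).tolist())
R=np.array(o["orientation"]);p=np.array(o["tool_pos"]);O=p+R[:,2]*26.2
e=O+R[:,0]*74.5-R[:,2]*5;print("exp edge",proj(T,e),proj(S,e),lm("edge",T),lm("edge",S))
print("O",O,proj(T,O),proj(S,O),lm("blade_holder",T),lm("blade_holder",S))
a=T["img"][120:260,110:310,::-1]
cv2.imwrite("pics/p.png",cv2.resize(a,None,fx=4,fy=4,interpolation=cv2.INTER_CUBIC))
```

```text
time 21.4
tool_pos [541.731, 2.251, 231.906]
orientation [[-0.027, 1.0, -0.016], [0.869, 0.032, 0.494], [0.494, -0.001, -0.869]]
q [-22.892, 3.486, 108.549, 26.933, 82.307, -31.769]
opening 0.244
grip_force 99.162
ft_force [0.032, -0.395, -3.541]
wrist_torque [-0.614, -0.026, 0.047]
exp edge [181.70067905 174.35835463] [212.95562521 194.73344846] [(0.78, array([339. , 264.3])), (0.7, array([169. , 190.1])), (0.65, array([177.5, 171.7]))] [(0.81, array([359.5, 188.7])), (0.58, array([210.9, 196.9])), (0.56, array([334.2, 193.6]))]
O [541.30001254  15.19880063 209.13247759] [210.38112508 176.70470525] [223.37726698 193.42769774] [(0.74, array([209.4, 177.7])), (0.67, array([338.4, 248.8])), (0.65, array([390.4, 288.2]))] [(0.83, array([225.2, 191.6])), (0.81, array([317.2, 195.3])), (0.68, array([276.8, 159.5]))]
```

View pics/p.png

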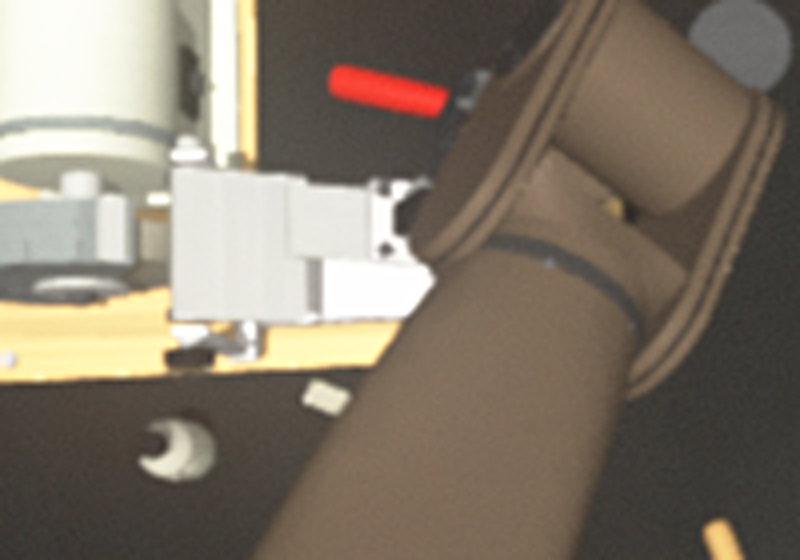

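The top crop shows the blade's edge from (290,180) to (288,255), centred where predicted at (182.2,174.4) in full-image pixels. The rest's upper edge runs from (173,168) to (172,320), and the wheel's front rim is at (95–130, 198–262).

apply_moves([
  [0,0.12,-0.1,0,0,0,1],
  [0,0.24,-0.2,0,0,0,1],
  [0,0.35,-0.3,0,0,0,1],
  [0,0.46,-0.39,0,0,0,1],
  [0,0.46,-0.39,0,0,0,1],
  [0,0.46,-0.39,0,0,0,1],
])

```text
time: 22.1
tool_pos: [541.4, 72.3, 173.6]
orientation: [[-0.028, 0.999, -0.018], [0.868, 0.033, 0.495], [0.496, -0.002, -0.869]]
ft_force: [0.3, -0.5, -2.4]
opening: 0.245
grip_force: 99.0
```

Run:
```python
from h import *
S=ctrl.capture("side");T=ctrl.capture("top");o=ctrl.observe()
for k in("time","tool_pos","orientation","ft_force","wrist_torque"):print(k,np.round(o[k],3).tolist())
t=lambda x,y:np.array([110+x/4,120+y/4])
print("wheel rim",[np.round(atz(T,t(*q),165),1) for q in((130,198),(130,262))],"rest",[np.round(atz(T,t(*q),175),1) for q in((173,168),(172,320))])
R=np.array(o["orientation"]);p=np.array(o["tool_pos"]);O=p+R[:,2]*26.2;e=O+R[:,0]*74.5-R[:,2]*5
print("O",O,"e",e,proj(T,e),proj(S,e),lm("edge",T),lm("edge",S))
a=T["img"][140:240,110:235,::-1];b=S["img"][180:280,160:260,::-1]
cv2.imwrite("pics/p2.png",cv2.resize(np.hstack([a,b]),None,fx=3.5,fy=3.5,interpolation=cv2.INTER_CUBIC))
```

```text
time 22.2
tool_pos [542.878, 71.15, 175.33]
orientation [[-0.028, 1.0, -0.014], [0.869, 0.031, 0.495], [0.495, 0.002, -0.869]]
ft_force [0.526, -0.362, -3.119]
wrist_torque [-0.583, -0.056, 0.027]
wheel rim [array([572.9, 198.8, 165. ]), array([530.4, 197.3, 165. ])] rest [array([590. , 168.2, 175. ]), array([490.4, 165.9, 175. ])]
O [542.52206731  84.11100735 152.56266766] e [540.49332412 146.34216953 193.77451855] [159.14962086 179.14314489] [201.76742557 232.21878391] [(0.84, array([357.8, 287.3])), (0.66, array([158.3, 177.3])), (0.65, array([339.4, 265.9]))] [(0.94, array([199.6, 235.5])), (0.78, array([361.4, 189.2])), (0.54, array([335.4, 193.7]))]
```

View pics/p2.png

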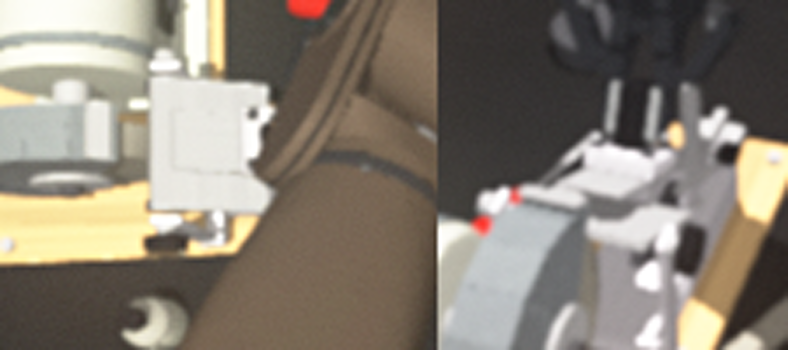

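The top half shows the blade centred over the rest at about (205,140). The side half shows the holder hovering above the plate at (620,170). Next I lower it along the rest's normal.

apply_moves([
  [0,0.02,-0.035,0,0,0,1],
  [0,0.04,-0.07,0,0,0,1],
  [0,0.05,-0.087,0,0,0,1],
  [0,0.053,-0.093,0,0,0,1],
  [0,0.056,-0.099,0,0,0,1],
  [0,0.06,-0.105,0,0,0,1],
  [0,0.06,-0.105,0,0,0,1],
])

```text
time: 22.88
tool_pos: [542.2, 80.9, 158.7]
orientation: [[-0.028, 0.999, -0.016], [0.868, 0.032, 0.495], [0.496, 0.0, -0.869]]
ft_force: [-0.4, 0.4, -4.0]
opening: 0.246
grip_force: 99.6
```

```bash
cat > st.py <<'E'
from h import *
o=ctrl.observe();R=np.array(o["orientation"]);f=np.array(o["ft_force"])-[0,0,-3.1];w=np.array(o["wrist_torque"])-[-.6,-.04,.035]
p=np.array(o["tool_pos"]);O=p+R[:,2]*26.2
print("t",o["time"],"p",np.round(p,2),"f_tool",np.round(R.T@f,1),"w_tool",np.round(R.T@w,2),"pitch",np.degrees(np.arcsin(R[2,0])).round(2),"roll",np.degrees(R[2,1]).round(2),"yaw",np.degrees(np.arctan2(R[0,0],R[1,0])).round(2))
print("s,n of O rel E", (np.array(O)-[539.5,167.4,175])@R[:,0],-(np.array(O)-[539.5,167.4,175])@R[:,2])
E
python3 st.py
```

```text
t 22.8833 p [542.19  80.92 158.65] f_tool [-0.1 -0.4  1. ] w_tool [0.01 0.01 0.02] pitch 29.71 roll 0.01 yaw -1.83
s,n of O rel E -83.25120512961617 2.4850622387820387
```

Not yet in contact; continue in small steps.

apply_moves([
  [0,0.003,-0.006,0,0,0,1],
  [0,0.006,-0.012,0,0,0,1],
  [0,0.01,-0.018,0,0,0,1],
  [0,0.01,-0.018,0,0,0,1],
])

```text
time: 23.22
tool_pos: [542.7, 81.1, 158.1]
orientation: [[-0.03, 0.999, -0.015], [0.869, 0.034, 0.494], [0.495, 0.002, -0.869]]
ft_force: [-3.2, -7.8, 4.0]
opening: 0.25
grip_force: 101.0
```

```bash
python3 st.py
```

```text
t 23.2167 p [542.72  81.13 158.12] f_tool [ -3.1  -3.5 -10. ] w_tool [ 0.85  0.23 -0.14] pitch 29.65 roll 0.09 yaw -1.97
s,n of O rel E -83.37475532072477 1.838216085306522
```

apply_moves([
  [0,-0.01,0.018,0,0,0,1],
  [0,-0.01,0.018,0,0,0,1],
  [-0.003,0.048,0.051,0,0,0,1],
  [-0.003,0.048,0.051,0,0,0,1],
  [-0.003,0.053,0.042,0,0,0,1],
  [-0.003,0.058,0.033,0,0,0,1],
  [-0.003,0.058,0.033,0,0,0,1],
])

```text
time: 23.8
tool_pos: [542.4, 90.6, 163.5]
orientation: [[-0.03, 0.999, -0.015], [0.868, 0.034, 0.496], [0.496, 0.002, -0.868]]
ft_force: [-3.5, -7.5, 7.5]
opening: 0.241
grip_force: 101.4
```

```bash
python3 st.py
```

```text
t 23.8 p [542.39  90.59 163.49] f_tool [ -1.2  -3.7 -12.9] w_tool [ 0.74  0.65 -0.19] pitch 29.76 roll 0.1 yaw -1.98
s,n of O rel E -72.4394411992638 1.9650009337248104
```

apply_moves([
  [0,0,0,0.0028,0.0001,0,1],
  [0,0,0,0.0056,0.0002,0,1],
  [0,0,0,0.0056,0.0002,0,1],
])

```text
time: 24.05
tool_pos: [542.4, 90.5, 162.7]
orientation: [[-0.028, 0.999, -0.016], [0.85, 0.032, 0.526], [0.526, 0.002, -0.85]]
ft_force: [-2.6, -4.2, 6.9]
opening: 0.243
grip_force: 101.0
```

```bash
python3 st.py
```

```text
t 24.05 p [542.41  90.48 162.67] f_tool [  1.8  -2.7 -10.6] w_tool [0.54 0.09 0.03] pitch 31.77 roll 0.09 yaw -1.9
s,n of O rel E -71.93401877118558 3.839710978161459
```

apply_moves([
  [0,0,0,0.0028,0.0001,0,1],
  [0,0,0,0.0056,0.0002,0,1],
  [0,0,0,0.0056,0.0002,0,1],
])

```text
time: 24.3
tool_pos: [542.5, 89.6, 162.7]
orientation: [[-0.028, 0.999, -0.017], [0.832, 0.032, 0.554], [0.554, 0.002, -0.832]]
ft_force: [-3.8, -6.5, 7.3]
opening: 0.25
grip_force: 101.3
```

```bash
python3 st.py
```

```text
t 24.3 p [542.51  89.57 162.67] f_tool [  0.5  -4.  -12.2] w_tool [ 0.75 -0.25  0.13] pitch 33.67 roll 0.09 yaw -1.91
s,n of O rel E -71.66142227755357 6.713984032604663
```

apply_moves([
  [0,0,0,-0.004,-0.0001,0,1],
  [0,0,0,-0.008,-0.0003,0,1],
  [0,0,0,-0.008,-0.0003,0,1],
])

```text
time: 24.55
tool_pos: [542.6, 90.9, 162.8]
orientation: [[-0.03, 0.999, -0.014], [0.858, 0.033, 0.512], [0.512, 0.003, -0.859]]
ft_force: [-0.3, -6.0, 5.7]
opening: 0.247
grip_force: 101.0
```

```bash
python3 st.py
```

```text
t 24.55 p [542.61  90.88 162.77] f_tool [ -0.6  -0.5 -10.6] w_tool [0.53 0.27 0.03] pitch 30.8 roll 0.17 yaw -1.98
s,n of O rel E -72.03939033586437 2.513225780476153
```

apply_moves([
  [0,0,0,0,-0.002,-0.0012,1],
  [0,0,0,0,-0.002,-0.0012,1],
  [0,0,0,0,-0.002,-0.0012,1],
])

```text
time: 24.8
tool_pos: [542.3, 90.8, 163.0]
orientation: [[-0.029, 1.0, -0.001], [0.858, 0.025, 0.514], [0.513, 0.014, -0.858]]
ft_force: [-3.3, -5.2, 6.8]
opening: 0.248
grip_force: 101.3
```

```bash
python3 st.py
```

```text
t 24.8 p [542.3   90.75 162.97] f_tool [  0.8  -3.3 -11.2] w_tool [0.76 0.41 0.03] pitch 30.89 roll 0.83 yaw -1.95
s,n of O rel E -71.99454389481073 2.8414880661278894
```

apply_moves([
  [0,0,0,0,0.0034,0.002,1],
  [0,0,0,0,0.0034,0.002,1],
  [0,0,0,0,0.0034,0.002,1],
])

```text
time: 25.05
tool_pos: [542.9, 90.7, 162.8]
orientation: [[-0.029, 0.999, -0.024], [0.857, 0.037, 0.513], [0.514, -0.006, -0.858]]
ft_force: [-1.6, -5.5, 7.6]
opening: 0.246
grip_force: 101.1
```

```bash
python3 st.py
```

```text
t 25.05 p [542.94  90.75 162.81] f_tool [  0.8  -1.9 -12. ] w_tool [ 0.27  0.31 -0.01] pitch 30.92 roll -0.34 yaw -1.91
s,n of O rel E -72.0840857258148 2.777914985864514
```

apply_moves([
  [0,0,0,0,0.0017,0.001,1],
  [0,0,0,0,0.0017,0.001,1],
  [0,0,0,0,0.0017,0.001,1],
])

```text
time: 25.3
tool_pos: [543.2, 90.6, 163.0]
orientation: [[-0.029, 0.999, -0.035], [0.857, 0.043, 0.513], [0.514, -0.016, -0.858]]
ft_force: [-3.0, -5.1, 7.4]
opening: 0.248
grip_force: 100.9
```

```bash
python3 st.py
```

```text
t 25.3 p [543.23  90.65 162.99] f_tool [  1.1  -3.4 -11.5] w_tool [ 0.17  0.36 -0.07] pitch 30.93 roll -0.9 yaw -1.91
s,n of O rel E -72.0838096530755 3.0061322760476115
```

apply_moves([
  [0,0,0,0,-0.0014,-0.0008,1],
  [-0.0005,0.011,0.007,0,-0.0014,-0.0008,1],
  [-0.001,0.022,0.014,0,-0.0014,-0.0008,1],
  [-0.001,0.034,0.021,0,-0.0014,-0.0008,1],
  [-0.001,0.034,0.021,0,-0.0014,-0.0008,1],
])

```text
time: 25.72
tool_pos: [543.1, 94.0, 164.8]
orientation: [[-0.028, 0.999, -0.024], [0.86, 0.036, 0.509], [0.51, -0.007, -0.86]]
ft_force: [-0.5, -11.0, 4.0]
opening: 0.246
grip_force: 101.1
```

```bash
python3 st.py
python3 - <<'E'
from h import *
T=ctrl.capture("top");S=ctrl.capture("side");o=ctrl.observe()
R=np.array(o["orientation"]);p=np.array(o["tool_pos"]);O=p+R[:,2]*26.2;e=O+R[:,0]*74.5-R[:,2]*5
print(e,proj(T,e),proj(S,e),lm("edge",T),lm("edge",S),lm("wheel_centre",T,1),lm("wheel_centre",S,1))
a=T["img"][150:220,90:190,::-1];b=S["img"][205:275,150:250,::-1]
cv2.imwrite("pics/w.png",cv2.resize(np.hstack([a,b]),None,fx=4,fy=4,interpolation=cv2.INTER_CUBIC))
E
```

```text
t 25.7167 p [543.12  94.01 164.85] f_tool [ -5.8  -0.9 -11.7] w_tool [ 0.01 -0.47  0.06] pitch 30.63 roll -0.38 yaw -1.86
s,n of O rel E -68.38439696168051 2.5085348456973375
[540.50319984 168.85643891 184.5613402 ] [151.31291469 180.005962  ] [197.81124004 241.80839363] [(0.83, array([152.1, 178.5])), (0.8, array([339.2, 266.7])), (0.62, array([361.7, 288.2]))] [(0.85, array([361.9, 189.8])), (0.66, array([198.3, 243.2])), (0.48, array([334.7, 194.7]))] [(0.72, array([128.4, 185.3]))] [(0.67, array([186.6, 276.4]))]
```

apply_moves([
  [-0.0005,0.011,0.007,0,0,0,1],
  [-0.001,0.022,0.014,0,0,0,1],
  [-0.001,0.022,0.014,0,0,0,1],
  [-0.001,0.022,0.014,0,0,0,1],
])

```text
time: 26.35
tool_pos: [543.0, 97.3, 166.8]
orientation: [[-0.027, 0.999, -0.024], [0.86, 0.036, 0.509], [0.51, -0.007, -0.86]]
ft_force: [-1.1, -9.7, 2.8]
opening: 0.246
grip_force: 101.0
```

```bash
python3 st.py
```

```text
t 26.35 p [543.01  97.33 166.83] f_tool [-5.3 -1.5 -9.9] w_tool [-0.08 -0.45  0.07] pitch 30.66 roll -0.39 yaw -1.83
s,n of O rel E -64.512193812994 2.552181028666643
```

apply_moves([
  [-0.0005,0.011,0.007,0,0,0,1],
  [-0.001,0.022,0.013,0,0,0,1],
  [-0.001,0.022,0.013,0,0,0,1],
])

```text
time: 26.6
tool_pos: [542.9, 100.6, 168.8]
orientation: [[-0.028, 0.999, -0.024], [0.86, 0.036, 0.509], [0.51, -0.007, -0.86]]
ft_force: [0.0, -10.7, 3.2]
opening: 0.242
grip_force: 101.0
```

```bash
python3 st.py
```

```text
t 26.6 p [542.89 100.6  168.79] f_tool [ -6.   -0.4 -10.9] w_tool [-0.08 -0.52  0.06] pitch 30.64 roll -0.38 yaw -1.84
s,n of O rel E -60.7055763117844 2.5478011890435646
```

apply_moves([
  [-0.0005,0.008,0.005,0,0,0,1],
  [-0.001,0.016,0.009,0,0,0,1],
  [-0.001,0.016,0.009,0,0,0,1],
])

```text
time: 26.85
tool_pos: [542.8, 102.8, 170.1]
orientation: [[-0.028, 0.999, -0.024], [0.86, 0.036, 0.509], [0.509, -0.006, -0.861]]
ft_force: [-0.2, -10.8, 3.2]
opening: 0.248
grip_force: 101.1
```

```bash
python3 st.py
```

```text
t 26.85 p [542.82 102.81 170.14] f_tool [ -6.1  -0.6 -10.9] w_tool [-0.02 -0.61  0.07] pitch 30.61 roll -0.37 yaw -1.84
s,n of O rel E -58.12378681499429 2.5518429832457112
```

apply_moves([
  [-0.0005,0.011,0.007,0,0,0,1],
  [-0.001,0.022,0.0135,0,0,0,1],
  [-0.001,0.022,0.0135,0,0,0,1],
])

```text
time: 27.1
tool_pos: [542.6, 106.3, 172.2]
orientation: [[-0.028, 0.999, -0.024], [0.86, 0.036, 0.509], [0.509, -0.007, -0.86]]
ft_force: [-0.1, -9.8, 3.2]
opening: 0.243
grip_force: 101.0
```

```bash
python3 st.py
```

```text
t 27.1 p [542.64 106.26 172.17] f_tool [ -5.3  -0.5 -10.4] w_tool [-0.12 -0.57  0.1 ] pitch 30.63 roll -0.37 yaw -1.84
s,n of O rel E -54.11174415148803 2.564222657103552
```

apply_moves([
  [-0.0005,0.008,0.005,0,0,0,1],
  [-0.001,0.016,0.0096,0,0,0,1],
  [-0.001,0.016,0.0096,0,0,0,1],
])

```text
time: 27.35
tool_pos: [542.6, 107.5, 173.2]
orientation: [[-0.028, 0.999, -0.023], [0.862, 0.036, 0.506], [0.507, -0.006, -0.862]]
ft_force: [0.1, -13.9, 2.9]
opening: 0.245
grip_force: 101.0
```

```bash
python3 st.py
```

```text
t 27.35 p [542.64 107.49 173.17] f_tool [ -8.9  -0.5 -12.2] w_tool [-0.05 -1.03  0.12] pitch 30.46 roll -0.35 yaw -1.85
s,n of O rel E -52.63063396140422 2.6326822324234405
```

apply_moves([
  [0.0005,-0.018,-0.011,0.0007,0,0,1],
  [0.001,-0.036,-0.022,0.0007,0,0,1],
  [0.001,-0.036,-0.022,0.0007,0,0,1],
])

```text
time: 27.6
tool_pos: [542.7, 105.4, 171.7]
orientation: [[-0.028, 0.999, -0.024], [0.854, 0.037, 0.518], [0.519, -0.006, -0.855]]
ft_force: [-1.2, -2.1, 6.9]
opening: 0.244
grip_force: 100.9
```

```bash
python3 st.py
```

```text
t 27.6 p [542.7  105.41 171.72] f_tool [ 3.4 -1.3 -9.5] w_tool [-0.07  0.39 -0.03] pitch 31.26 roll -0.35 yaw -1.9
s,n of O rel E -54.753854914242105 3.204369292268109
```

apply_moves([
  [0,0.006,0.002,-0.0007,0,0,1],
  [0,0.006,0.002,-0.0007,0,0,1],
  [0,0.006,0.002,-0.0007,0,0,1],
  [0,0.006,0.002,-0.0007,0,0,1],
])

```text
time: 27.93
tool_pos: [542.7, 105.6, 171.7]
orientation: [[-0.029, 0.999, -0.024], [0.858, 0.037, 0.512], [0.513, -0.006, -0.859]]
ft_force: [-0.6, -6.2, 6.2]
opening: 0.246
grip_force: 100.9
```

```bash
python3 st.py
python3 - <<'E'
from h import *
F=[]
for _ in range(6):
    T=ctrl.capture("top");o=ctrl.observe();F.append(o["ft_force"])
R=np.array(o["orientation"]);print(R.T@(np.mean(F,0)-[0,0,-3.1]),-R.T@np.array([0,0,-3.1]))
S=ctrl.capture("side")
p=np.array(o["tool_pos"]);O=p+R[:,2]*26.2;e=O+R[:,0]*74.5-R[:,2]*5
print(e,proj(T,e),proj(S,e),lm("edge",T),lm("edge",S))
for n,z in(("lever_knob",113.4),("post_top",125)):
  for c in(T,S): print(n,[(p,np.round(atz(c,u,z),1)) for p,u in lm(n,c,2)])
E
python3 st.py
```

```text
t 27.9333 p [542.69 105.55 171.67] f_tool [ -0.5  -0.9 -11.2] w_tool [-0.04  0.12  0.01] pitch 30.85 roll -0.35 yaw -1.91
s,n of O rel E -54.8643183939985 2.698547614786669
[ -1.10687909  -1.38461442 -10.954277  ] [ 1.58956019 -0.01891402 -2.66137947]
[540.05401841 180.31364358 191.68876702] [145.93253945 179.70293434] [195.47574051 242.9455712 ] [(0.86, array([145.6, 178.4])), (0.75, array([358. , 287.4])), (0.72, array([340.8, 267.8]))] [(0.74, array([334.4, 195.7])), (0.69, array([193.8, 246.1])), (0.62, array([359.9, 190.1]))]
lever_knob [(0.41, array([ 391.7, -439.2,  113.4]))]
lever_knob [(0.55, array([494.9,   4.3, 113.4])), (0.37, array([ 362.4, -305.9,  113.4]))]
post_top []
post_top [(0.95, array([548.1, -33.4, 125. ]))]
t 28.5833 p [542.67 105.57 171.68] f_tool [ -0.8  -0.9 -11.3] w_tool [-0.05  0.12  0.01] pitch 30.85 roll -0.35 yaw -1.9
s,n of O rel E -54.843955783681274 2.7030632690837955
```

apply_moves([
  [0,0,0,0,-0.0004,-0.0002,1],
  [0,0,0,0,-0.0004,-0.0002,1],
  [0,0,0,0,-0.0004,-0.0002,1],
  [0,0,0,0,-0.0004,-0.0002,1],
])

```text
time: 28.92
tool_pos: [542.6, 105.6, 171.6]
orientation: [[-0.029, 0.999, -0.021], [0.858, 0.036, 0.512], [0.513, -0.004, -0.859]]
ft_force: [-0.3, -6.5, 5.3]
opening: 0.243
grip_force: 100.9
```

```bash
python3 st.py; python3 -c "
from plant import ctrl;print(ctrl.close_job())"
```

```text
t 28.9167 p [542.62 105.56 171.64] f_tool [ -1.2  -0.6 -10.5] w_tool [0.   0.17 0.04] pitch 30.85 roll -0.22 yaw -1.9
s,n of O rel E -54.86905942720598 2.6693021691024343
the job is handed in; nothing more can be done
None
```

The job is handed in at 28.9 s: the carriage is locked at its stop, and the plane iron, still gripped, is pressed flat on the rest with about 10 N, its edge about 2 mm short of the wheel by force and position readings.

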